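# Put the sample box behind the splash screen

### The arm

A 6-joint arm with a two-finger parallel gripper is mounted at the origin on the work surface. World frame = base frame: x ahead of the robot, y to its left, z up, the work surface at z = 0. Lengths are in mm, angles in rad, forces in N, time in s.
With the tool pointing down it reaches from about 300 to 825 mm from the base axis. Payload 5.4 kg.
Tool frame: the origin (TCP) lies at the very end of the fingers, on their centre line; the grasp point (between the pads) lies behind it (r.grip_depth is the z of the grasp point in the tool frame, in mm); z points along the fingers, y is the line along which they close (so a half turn about z gives the same grasp; the last joint's range is limited). The gripper opens to 92 mm and grips with 3 to 60 N. Pads are 20 mm wide; open, the fingers measure 128 mm over their backs; the gripper's body (75 mm by 189 mm) begins 69 mm behind the grasp point.
Start: joints at [1.008, 0.158, 1.597, -0, 1.386, -0.21], TCP at [198.687, 539.564, 214.601] pointing down, gripper open.
Joint ranges: [-2.91, 2.91], [-0.94, 2.29], [0.18, 2.7], [-1.29, 4.43], [0.17, 2.64], [-3, 3]. Speed limits (rad/s): [2.57, 2.57, 3.14, 3.14, 3.14, 3.14].

### API

Orientations are given as a unit quaternion [w, x, y, z].
In Python, from cell import r gives the robot as it stands. The module is installed in compiled form; this text tells all that it offers.
- The arm moves only by the tool move_arm, never from a script. Its argument "rows" is a list of rows, each a list of 5 numbers: the shift along the world's x, y, z scaled (see below), then the turn about the world's z scaled (see below), then the closure, from -1 (fully open) to 1 (shut). A call has 1 to 5 rows; each row is the pose to reach, as a shift and turn from the pose commanded when the call began, turning the shorter way round; what a row does not reach only later rows make up. The controller multiplies each number of a shift by 100 cm and each number of a turn by 360 degrees. A row lasts 1/10 s, in which the tool goes at most 50 mm and 8.59 degrees, less where a joint would pass 70% of its speed; a pose out of reach is approached as far as the arm can. A call with a number of a shift or a turn outside -1 to 1 is refused whole. A call with a gripper value outside its range is refused whole. The fingers move at their own pace and stop on an object; "newtons" is the grip in N (left out, the last holds). Time passes only in rows, so rows that repeat a pose let the fingers close. It gives the time, the measured TCP pose, the force, the opening and the grip force at its end, in the units of the state.
- r.read_state(): the state, without advancing time (a new reading comes with each control period).
- r.grab_frame(name): name is "side" or "top"; returns a dict with "frame" (480x640x3 uint8, red, green, blue), "fov_y" (degrees; the focal length in pixels is half the picture's height over the tangent of half this angle, whatever the lens; pixels are square), "cx", "cy" (the principal point, pixels), "extrinsics" (4x4, takes a point from world to camera coordinates). Camera axes: x right, y up, looking along -z (the intrinsics and any distortion apply to the point x, -y, -z); pixel columns grow to the right and rows downward; lengths in mm; the calibration is good to about 2 mm. A picture is of the moment at which its call begins. There is no depth.
- r.close_job(): hands the job in; it is judged then, once.
The state is a dict: "t": time; "joints": joint angles; "joint_velocities": joint speeds; "effort": joint torques, N m; "ee_pos": TCP position; "ee_rot": TCP orientation; "force": force on the tool from outside, world axes, zero at the start; "wrist_torque": the same for the moment, N m; "finger_gap": finger opening in mm; "gripper_force": force on a finger pad.
Only numpy, scipy, OpenCV 4.12 (cv2) and the standard library are available. Lean on these libraries where they do the work, as an engineer would, in place of code of your own. Each camera call takes 0.05 s, during which the arm holds its last target. There are 200 camera calls.

### The job

Set the yellow-lidded sample box squarely on top of the two blue-lidded boxes on the aluminium stand, putting it down rather than dropping it, and leave those two where they are. Then fold the amber splash screen up about its hinge until it stands upright, so that it shields the pile from the heating mantle, and leave it standing by itself. Leave the other things on the bench where they are.

Things in the scene. Friction and masses are not known exactly. Their poses are not given: they have to be found in the camera images.
- box: The loose sample box, white with a yellow lid, 90 (its x) x 56 (its y) x 24 mm high, flat top and bottom, 120 g or so, lying on the bench. Origin at the centre of its underside, z up.
- pile_top: The upper of the two stacked sample boxes with blue lids, each the same 90 (x) x 56 (y) x 24 mm. Origin at the centre of its underside (its flat top is 24 mm above), z up. x runs along the length, parallel to the screen's hinge.
- pile_low: The lower blue-lidded box, same size, loose on the stand's base. Origin at the centre of its underside.
- station: The heavy stand, fixed to the bench: an aluminium base plate 200 (x) x 180 (y) x 12 mm high, reaching from y = -160 to y = +20 mm, with the screen's hinge along its x axis. Origin on the bench under the middle of the hinge, z up. The pile stands at about x = 0, y = -85 mm; the screen is folded out over the +y side.
- screen (a joint): Angle of the splash screen (rad): 0 lies flat out to the stand's +y side, 1.57 stands upright, more leans over the pile; limits 0 and 2.3. The hinge is stiff (about 0.7 N m) and stays where it is left.
- screen_hinge (a point): Middle of the screen's hinge line, 22 mm above the bench; the hinge runs along the stand's x axis.
- screen_bar (a point): Centre of the round red bar, 14 mm in diameter, along the screen's free edge, 190 mm from the hinge line and parallel to it. The screen is an amber panel 168 mm wide in a 10 mm thick aluminium frame; between the bar and the panel's edge is an open window, 148 mm long and 38 mm wide, for the fingers. The point's y axis points from hinge to bar.
- dish: Bystander: low glass dish, 72 mm across, 42 mm high, on the bench near the loose box. Origin at the centre of its underside.
- beaker: Bystander: glass beaker, 68 mm across, 95 mm high. Origin at the centre of its underside.
- bottle: Bystander: amber bottle, 68 mm across, 160 mm high. Origin at the centre of its underside.
- funnel: Bystander: glass funnel standing mouth down, 90 mm across, 85 mm high. Origin at the centre of its underside.
- cork_ring: Bystander: cork flask ring, 100 mm across, 30 mm high. Origin at the centre of its underside.
- spatula: Bystander: spatula, 190 mm long, lying on the bench. Origin near its middle, x along its length.
Things that resemble listed ones, but are neither listed nor needed, are in the scene too. What is shaped like the box but purple or red is not meant.

How it is judged:
By the outcome, as a careful person would: the job done as asked, in the order asked, and still so for the second after the job is handed in, with the robot touching nothing.
It also fails if it takes over 48 s, if anything falls off the work surface, if the arm or the gripper's body presses on something with over 40 N, if the wrist force passes 120 N, or if a joint passes its speed limit or range.

## Working session

There is one attempt and no reset: what is moved stays moved. The work goes in short steps, Python scripts to look and compute and a tool call to move; the robot and the scene stay as the last step left them, time stands still between calls to the robot, and variables do not carry over. Pictures are saved under pics/ and viewed, at most 10 in all, crops included, and the job is handed in when it is done.

Besides the shell and the picture viewer there is one more tool, called after ">>>" by a JSON object that holds its "method" and its "body", one argument or row to a line. move_arm: Moves the arm, as the interface text tells. Shifts and turns lie within -1 to 1; 1 stands for 100 cm of shift or 360 degrees of turn. Its arguments: {"type":"object","properties":{"rows":{"type":"array"},"newtons":{"type":"number"}},"required":["rows"]}

```bash
mkdir -p pics
cat > h.py <<'E'
import numpy as np, cv2
from cell import r
def snap(n,f=None):
    d=r.grab_frame(n)
    if f: cv2.imwrite('pics/'+f,d['frame'][:,:,::-1])
    return d
def proj(d,p):
    E=np.array(d['extrinsics']);f=240/np.tan(np.radians(d['fov_y'])/2)
    c=E[:3,:3]@np.array(p,float)+E[:3,3]
    return d['cx']+f*c[0]/-c[2], d['cy']-f*c[1]/-c[2]
def ray(d,u,v):
    E=np.array(d['extrinsics']);f=240/np.tan(np.radians(d['fov_y'])/2)
    c=np.array([(u-d['cx'])/f,-(v-d['cy'])/f,-1]);R=E[:3,:3]
    return -R.T@E[:3,3], R.T@c
def onz(d,u,v,z):
    o,k=ray(d,u,v); return o+k*(z-o[2])/k[2]
E
python3 - <<'E'
from h import *
for n in('top','side'):
    d=snap(n,n+'0.png'); print(n,{k:v for k,v in d.items() if k not in('frame','extrinsics')},np.round(d['extrinsics'],3).tolist())
s=r.read_state();print(s,r.grip_depth)
E
```

```text
top {'fov_y': 50.245082484603046, 'cx': 312.8372313812016, 'cy': 239.618072013835} [[-0.026, -1.0, -0.011, -35.382], [0.993, -0.027, 0.116, -552.214], [-0.116, -0.008, 0.993, -1217.008], [0.0, 0.0, 0.0, 1.0]]
side {'fov_y': 53.24717499526115, 'cx': 320.9310600621675, 'cy': 241.00031524470504} [[0.999, -0.041, 0.008, -527.105], [0.02, 0.626, 0.78, -41.884], [-0.037, -0.779, 0.626, -1069.615], [0.0, 0.0, 0.0, 1.0]]
{'t': 0.1, 'joints': array([ 1.00787892e+00,  1.58983192e-01,  1.59803546e+00,  1.05242977e-05,
        1.38623055e+00, -2.10131064e-01]), 'joint_velocities': array([ 0.00085937, -0.00360803, -0.00091627, -0.00035552,  0.00134388,
        0.00026756]), 'effort': array([ 8.88167278e-05, -3.86503673e+01, -3.22958815e+01,  7.03112455e-02,
        3.39027587e-02, -8.24848797e-06]), 'ee_pos': array([198.40707612, 539.10517105, 213.75446251]), 'ee_rot': array([-3.17027202e-04,  1.75480755e-01,  9.84482513e-01, -7.65221316e-04]), 'force': array([ 0.0010677 , -0.22227679, -0.25789062]), 'wrist_torque': array([0.00168277, 0.0359543 , 0.01573131]), 'gripper_force': 0.0, 'finger_gap': 91.6950023813319} -18.700000000000003
```

View pics/top0.png

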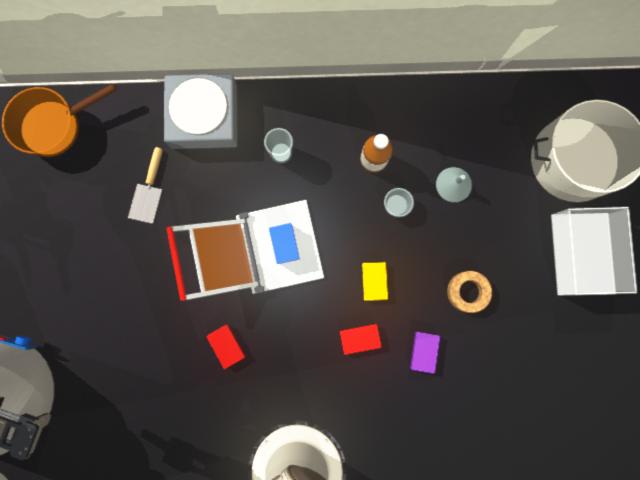

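View pics/side0.png

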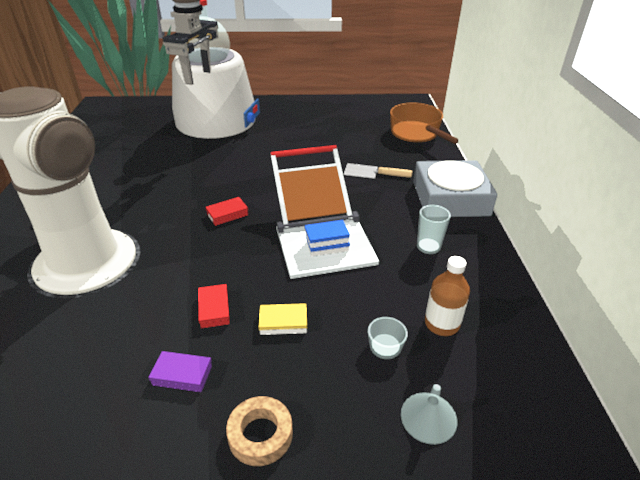

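The top view shows the yellow box at (375,281), the blue pile at (285,243) on the stand, the screen with its bar at (177,263) and the dish at (399,202). In the side view, yellow is at (283,318), blue at (327,235) and the bar at (304,151). What could be mistaken for the yellow box (top-view pixels): red (226,347), red (361,339), purple (426,353). I choose the yellow one.

```bash
cat >> h.py <<'E'
def mask(fr,c):
    h=cv2.cvtColor(fr,cv2.COLOR_RGB2HSV)
    rg={'y':[(22,150,90),(36,255,255)],'b':[(103,130,60),(125,255,255)],'r':[(0,190,70),(4,255,255)],'r2':[(174,190,70),(180,255,255)]}
    m=cv2.inRange(h,*map(np.array,rg[c]))
    if c=='r': m|=cv2.inRange(h,*map(np.array,rg['r2']))
    return m
def rects(d,c,amin=100):
    cs,_=cv2.findContours(mask(d['frame'],c),cv2.RETR_EXTERNAL,cv2.CHAIN_APPROX_NONE)
    return [k for k in cs if cv2.contourArea(k)>amin]
def face(d,k,z):
    P=np.array([onz(d,u,v,z)[:2] for u,v in k[:,0]],np.float32)
    return cv2.minAreaRect(P)
E
python3 - <<'E'
from h import *
T=snap('top');S=snap('side')
for c,z in(('y',24),('b',60),('r',24)):
  for n,d in(('top',T),('side',S)):
    for k in rects(d,c): print(c,n,cv2.boundingRect(k),[np.round(x,1) for x in face(d,k,z)],)
big=cv2.resize(T['frame'][190:310,150:420],None,fx=2.9,fy=2.9,interpolation=cv2.INTER_CUBIC)
cv2.imwrite('pics/c1.png',big[:,:,::-1])
E
```

```text
y top (362, 262, 26, 39) [array([ 446.9, -197.1]), array([60.4, 92.1]), np.float64(88.5)]
b top (0, 336, 37, 14) [array([323.8, 647.1]), array([86., 30.]), np.float64(88.6)]
b top (270, 224, 29, 39) [array([541.8,  19.1]), array([87.5, 53.9]), np.float64(11.5)]
b side (305, 220, 44, 23) [array([539.9,  12.9]), array([89.5, 66. ]), np.float64(11.7)]
b side (244, 99, 16, 28) [array([330.5, 650.5]), array([210.5,  45.6]), np.float64(79.0)]
r top (207, 325, 38, 44) [array([300.2, 167.3]), array([91.9, 58.6]), np.float64(28.6)]
r top (340, 324, 42, 31) [array([ 309. , -157.5]), array([57.8, 91.5]), np.float64(9.6)]
r top (167, 227, 18, 74) [array([503.5, 287.3]), array([183.5,  14.8]), np.float64(11.5)]
```

View pics/c1.png

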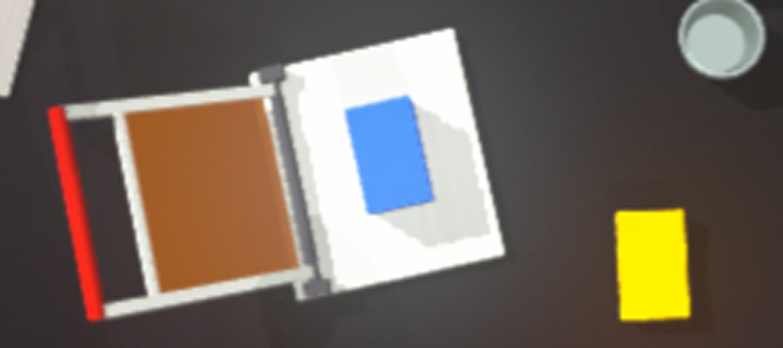

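The crop shows the plain yellow lid, with no decoy, and the dish clear of it. The screen may not be lying quite flat, so I'll triangulate the bar and the plate corners.

```bash
cat >> h.py <<'E'
def tri(a,b):
    (o,k),(p,q)=a,b
    s=np.linalg.lstsq(np.c_[k,-q],p-o,rcond=None)[0]
    A,B=o+k*s[0],p+q*s[1]; return (A+B)/2,np.linalg.norm(A-B)
def barends(d,box):
    h=cv2.cvtColor(d['frame'],cv2.COLOR_RGB2HSV);m=((h[...,0]<5)|(h[...,0]>172))&(h[...,1]>150)&(h[...,2]>60)
    x,y,w,hh=box; mm=np.zeros(m.shape,np.uint8); mm[y:y+hh,x:x+w]=m[y:y+hh,x:x+w]
    k=max(cv2.findContours(mm,cv2.RETR_EXTERNAL,cv2.CHAIN_APPROX_NONE)[0],key=cv2.contourArea)
    (c,wh,_)=R=cv2.minAreaRect(k);B=cv2.boxPoints(R)
    e=[B[0]-B[1],B[1]-B[2]]; i=0 if np.linalg.norm(e[0])>np.linalg.norm(e[1]) else 1
    P=np.array(c)+e[i]/2,np.array(c)-e[i]/2
    return np.array(c),P,wh
E
python3 - <<'E'
from h import *
T=snap('top');S=snap('side')
ct,Pt,a=barends(T,(155,215,45,95));cs,Ps,b=barends(S,(262,140,85,22))
Pt=sorted(Pt,key=lambda p:-p[1]);Ps=sorted(Ps,key=lambda p:p[0])  # low x first
print(ct,a,cs,b)
print('bar',tri(ray(T,*ct),ray(S,*cs)))
for p,q in zip(Pt,Ps): print(p,q,tri(ray(T,*p),ray(S,*q)))
h=cv2.cvtColor(T['frame'],cv2.COLOR_RGB2HSV)
for cx,cy in((455,28),(503,253),(297,300),(250,78),(272,74),(316,288)):
    print((cx,cy),np.round(onz(T,150+cx/2.9,190+cy/2.9,12),1))
for u,v in((291,276),(378,264)):print(np.round(onz(S,u,v,12),1))
# blue & yellow faces: side top-face polygons
for c,z in(('y',24),('b',60)):
    k=max([k for k in rects(T,c) if cv2.boundingRect(k)[0]>100],key=cv2.contourArea)
    print(c,[np.round(onz(T,*p[0],z),1).tolist() for p in cv2.approxPolyDP(k,3,True)])
im=S['frame'][130:345,230:400];cv2.imwrite('pics/c2.png',cv2.resize(im,None,fx=2.75,fy=2.75,interpolation=cv2.INTER_CUBIC)[:,:,::-1])
E
```

```text
[175.98681641 263.3074646 ] (74.71298217773438, 7.085883617401123) [303.62854004 150.68881226] (6.341428756713867, 65.59080505371094)
bar (array([494.16134103, 258.03849062, 126.77394944]), np.float64(1.2651572092049548))
[183.14096069 299.97250366] [271.02313232 154.2137146 ] (array([412.27070248, 241.63860508, 126.83820867]), np.float64(0.43275205734824856))
[168.83267212 226.64242554] [336.23394775 147.16390991] (array([577.84884722, 274.74612318, 126.74978363]), np.float64(1.3179236374576153))
(455, 28) [654.4 -37.6  12. ]
(503, 253) [459.6 -73.5  12. ]
(297, 300) [424.6 101.7  12. ]
(250, 78) [615.7 139.8  12. ]
(272, 74) [618.6 120.8  12. ]
(316, 288) [434.3  85.5  12. ]
[460.5 -81.3  12. ]
[650.5 -49.1  12. ]
y [[493.7, -170.9, 24.0], [404.1, -167.6, 24.0], [402.5, -225.6, 24.0], [492.3, -224.5, 24.0]]
b [[586.9, 3.4, 60.0], [578.6, 51.5, 60.0], [496.6, 36.2, 60.0], [504.8, -13.9, 60.0]]
```

View pics/c2.png

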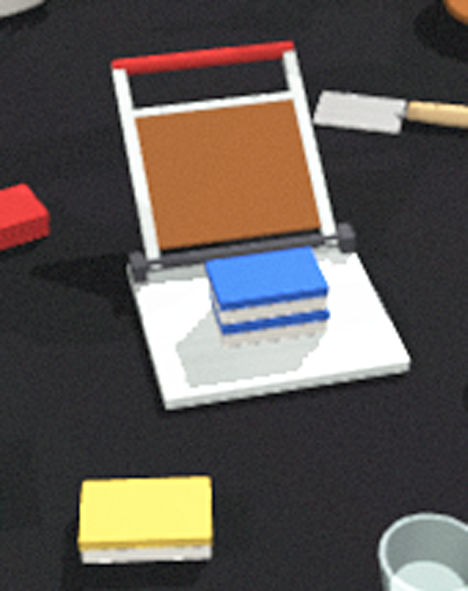

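The side crop shows the screen already half raised: the bar is around (205,57) in the crop and triangulates to z≈127, so the screen angle is about 0.59 rad. The other points agree:
- **Pile centre:** (542,19), 11.4° yaw.
- **Hinge:** (525,103), 85 mm from the pile, as described.
- **Yellow box:** (447,-197), about -1.5° yaw, with the expected size.

Now I'll move over the box.

>>> {"method": "move_arm", "body": {
  "rows": [
    [0.015,-0.045,0,0.02,-1],
    [0.031,-0.09,0,0.04,-1],
    [0.046,-0.136,0,0.052,-1],
    [0.061,-0.181,0,0.052,-1],
    [0.077,-0.227,0,0.052,-1]
  ]
}}

```text
t: 0.8
ee_pos: [275.8, 311.0, 214.6]
ee_rot: [0.0, 0.013, 1.0, 0.0]
force: [1.2, -0.3, 0.8]
finger_gap: 92.2
gripper_force: 0.0
```

>>> {"method": "move_arm", "body": {
  "rows": [
    [0.015,-0.045,0,0,-1],
    [0.031,-0.09,0,0,-1],
    [0.046,-0.136,0,0,-1],
    [0.061,-0.181,0,0,-1],
    [0.077,-0.227,0,0,-1]
  ]
}}

```text
t: 1.3
ee_pos: [352.9, 83.8, 214.9]
ee_rot: [0.001, 0.013, 1.0, 0.0]
force: [0.4, 0.6, 0.0]
finger_gap: 91.7
gripper_force: 0.0
```

>>> {"method": "move_arm", "body": {
  "rows": [
    [0.015,-0.045,0,0,-1],
    [0.031,-0.09,0,0,-1],
    [0.046,-0.136,0,0,-1],
    [0.061,-0.181,0,0,-1],
    [0.077,-0.227,0,0,-1]
  ]
}}

```text
t: 1.8
ee_pos: [429.9, -143.6, 214.7]
ee_rot: [0.0, 0.013, 1.0, -0.0]
force: [0.1, 0.1, -0.2]
finger_gap: 92.0
gripper_force: 0.0
```

>>> {"method": "move_arm", "body": {
  "rows": [
    [0.01,-0.03,-0.02,0,-1],
    [0.018,-0.055,-0.06,0,-1],
    [0.018,-0.055,-0.1,0,-1],
    [0.018,-0.055,-0.12,0,-1],
    [0.018,-0.055,-0.13,0,-1]
  ]
}}

```text
t: 2.3
ee_pos: [446.2, -195.6, 82.1]
ee_rot: [-0.002, 0.013, 1.0, 0.001]
force: [0.0, 0.0, 0.4]
finger_gap: 92.3
gripper_force: 0.0
```

>>> {"method": "move_arm", "body": {
  "rows": [
    [0,-0.001,-0.03,0,-1],
    [0,-0.001,-0.055,0,-1],
    [0,-0.001,-0.07,0,-1],
    [0,-0.001,-0.08,0,-1],
    [0,-0.001,-0.08,0,-1]
  ]
}}

```text
t: 2.8
ee_pos: [447.5, -197.1, 4.2]
ee_rot: [-0.0, 0.013, 1.0, 0.0]
force: [0.3, -0.3, 0.8]
finger_gap: 92.2
gripper_force: 0.0
```

>>> {"method": "move_arm", "body": {
  "rows": [
    [0,0,0,0,0.2],
    [0,0,0,0,0.4],
    [0,0,0,0,0.6],
    [0,0,0,0,0.6],
    [0,0,0,0,0.6]
  ],
  "newtons": 12
}}

```text
t: 3.3
ee_pos: [448.1, -198.0, 5.2]
ee_rot: [0.0, 0.013, 1.0, -0.001]
force: [-0.6, -0.3, 2.4]
finger_gap: 55.9
gripper_force: 11.9
```

>>> {"method": "move_arm", "body": {
  "rows": [
    [0,0,0.01,0,0.6],
    [0,0,0.04,0,0.6],
    [0,0,0.08,0,0.6],
    [0,0,0.11,0,0.6],
    [0,0,0.12,0,0.6]
  ],
  "newtons": 15
}}

```text
t: 3.8
ee_pos: [449.5, -198.7, 128.5]
ee_rot: [0.003, 0.013, 1.0, -0.002]
force: [0.3, 0.2, -1.9]
finger_gap: 55.8
gripper_force: 14.9
```

>>> {"method": "move_arm", "body": {
  "rows": [
    [0.015,0.035,0,0.007,0.6],
    [0.035,0.08,0,0.014,0.6],
    [0.054,0.125,0,0.021,0.6],
    [0.073,0.17,0,0.028,0.6],
    [0.086,0.2,0,0.036,0.6]
  ]
}}

```text
t: 4.3
ee_pos: [533.3, 5.7, 123.4]
ee_rot: [-0.001, -0.102, 0.995, 0.001]
force: [0.1, -0.4, -1.7]
finger_gap: 55.8
gripper_force: 14.9
```

>>> {"method": "move_arm", "body": {
  "rows": [
    [0.004,0.008,0,0,0.6],
    [0.007,0.016,0,0,0.6],
    [0.007,0.016,0,0,0.6],
    [0.007,0.016,0,0,0.6],
    [0.007,0.016,0,0,0.6]
  ]
}}

```text
t: 4.8
ee_pos: [540.4, 17.4, 124.5]
ee_rot: [-0.0, -0.099, 0.995, -0.0]
force: [0.3, 0.1, -2.3]
finger_gap: 56.1
gripper_force: 14.9
```

Run:
```python
from h import *
T=snap('top','t2.png');S=snap('side');s=r.read_state();print(s['ee_pos'],s['ee_rot'],s['t'])
for n,d in(('top',T),('side',S)):
  for c in 'yb':
    for k in rects(d,c):
      if cv2.boundingRect(k)[0]>100: print(n,c,cv2.boundingRect(k),cv2.contourArea(k),cv2.approxPolyDP(k,2,True)[:,0].tolist())
h=np.hstack([T['frame'][180:320,200:340],S['frame'][140:280,250:390]])
cv2.imwrite('pics/c3.png',cv2.resize(h,None,fx=2.8,fy=2.8,interpolation=cv2.INTER_CUBIC)[:,:,::-1])
```

```text
[540.49475733  17.66789042 124.60620224] [-4.74436918e-05 -9.91601596e-02  9.95071483e-01 -6.04795359e-05] 4.9
top y (272, 247, 13, 15) 116.0 [[283, 247], [272, 249], [275, 261], [282, 259]]
side y (303, 192, 24, 20) 236.5 [[322, 192], [303, 197], [310, 211], [326, 208], [326, 201], [325, 207], [320, 208], [317, 204], [324, 195]]
side b (305, 220, 44, 23) 674.0 [[342, 220], [305, 225], [310, 242], [348, 236]]
side b (244, 98, 16, 29) 205.0 [[257, 98], [244, 113], [246, 126], [259, 112]]
```

View pics/c3.png

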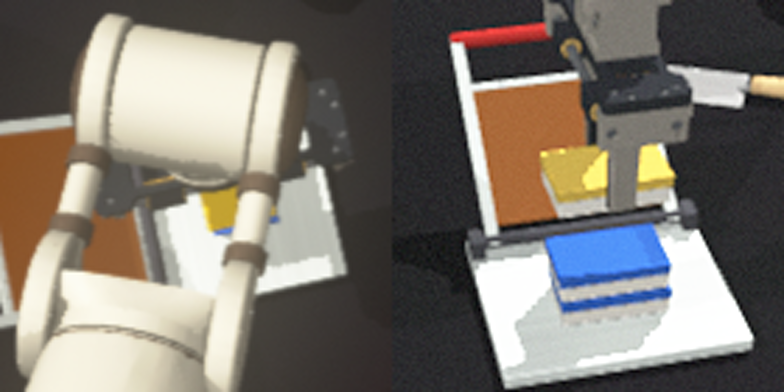

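The picture shows the box level in the fingers above the blue pile, offset only slightly. I'll compare matching lid corners in the side view.

Run:
```python
from h import *
S=snap('side');s=r.read_state();zt=s['ee_pos'][2]-4.6+24;print(zt)
h=cv2.cvtColor(S['frame'],cv2.COLOR_RGB2HSV)
m=cv2.inRange(h,np.array((20,110,70)),np.array((36,255,255)))
m[:185]=0
P=np.argwhere(m)[:,::-1];P=P[(P[:,0]>295)&(P[:,0]<365)&(P[:,1]<225)];hull=cv2.convexHull(P.astype(np.int32))
print('y hull',cv2.approxPolyDP(hull,1.5,True)[:,0].tolist())
k=[k for k in rects(S,'b') if cv2.boundingRect(k)[1]>200][0]
kb=cv2.approxPolyDP(cv2.convexHull(k),1.2,True)[:,0];print('b hull',kb.tolist())
for p in cv2.approxPolyDP(hull,1.5,True)[:,0]: print('y',p,np.round(onz(S,*p,zt),1))
for p in kb: print('b',p,np.round(onz(S,*p,60),1))
# predicted: box centred on the tool, and pile corners from top-view estimate
th=np.radians(11.4);ex=np.array([np.cos(th),np.sin(th)]);ey=np.array([-ex[1],ex[0]])
for n,c,z in(('Y',s['ee_pos'][:2],zt),('B',np.array([541.8,19.1]),60)):
  print(n,[np.round(proj(S,[*(c+a*45*ex+b*28*ey),z]),1).tolist() for a,b in((-1,1),(1,1),(1,-1),(-1,-1))])
```

```text
144.062008551112
y hull [[350, 205], [309, 211], [303, 194], [321, 191], [343, 191], [349, 199]]
b hull [[348, 232], [348, 236], [310, 242], [305, 225], [342, 220]]
y [350 205] [586.2 -11.9 144.1]
y [309 211] [500.9 -30.9 144.1]
y [303 194] [489.4  32.4 144.1]
y [321 191] [528.4  43.1 144.1]
y [343 191] [575.8  41.7 144.1]
y [349 199] [586.1  10.4 144.1]
b [348 232] [587.2   5.4  60. ]
b [348 236] [586.   -8.9  60. ]
b [310 242] [502.4 -27.2  60. ]
b [305 225] [492.6  34.1  60. ]
b [342 220] [577.3  50.5  60. ]
Y [[303.7, 193.0], [344.1, 187.9], [351.4, 201.9], [309.4, 207.5]]
B [[304.8, 224.1], [343.2, 218.7], [350.1, 233.3], [310.3, 239.1]]
```

Blue minus yellow comes to about (+1.5,+2.5) mm, which agrees with the pile centre from the top view. I'll correct for that and lower the box.

>>> {"method": "move_arm", "body": {
  "rows": [
    [0.001,0.002,-0.015,0,0.6],
    [0.0015,0.002,-0.035,0,0.6],
    [0.0015,0.002,-0.047,0,0.6],
    [0.0015,0.002,-0.054,0,0.6],
    [0.0015,0.002,-0.056,0,0.6]
  ]
}}

```text
t: 5.45
ee_pos: [541.4, 20.7, 67.4]
ee_rot: [-0.001, -0.1, 0.995, 0.0]
force: [0.8, -0.4, -1.9]
finger_gap: 55.8
gripper_force: 14.9
```

>>> {"method": "move_arm", "body": {
  "rows": [
    [0,0,-0.001,0,0.6],
    [0,0,-0.002,0,0.6],
    [0,0,-0.003,0,0.6],
    [0,0,-0.003,0,0.6],
    [0,0,-0.003,0,0.6]
  ]
}}

```text
t: 5.95
ee_pos: [542.4, 20.5, 65.9]
ee_rot: [0.0, -0.1, 0.995, -0.0]
force: [0.5, -0.5, -1.9]
finger_gap: 56.1
gripper_force: 14.9
```

>>> {"method": "move_arm", "body": {
  "rows": [
    [0,0,-0.0005,0,0.6],
    [0,0,-0.001,0,0.6],
    [0,0,-0.001,0,0.6]
  ]
}}

```text
t: 6.25
ee_pos: [542.4, 20.5, 65.2]
ee_rot: [0.0, -0.1, 0.995, -0.0]
force: [-1.8, 0.4, 4.3]
finger_gap: 56.0
gripper_force: 14.9
```

Run:
```python
from h import *
S=snap('side');T=snap('top')
for _ in range(4):
    s=r.read_state();print(s['force'],s['ee_pos'])
im=S['frame'][190:260,280:370];cv2.imwrite('pics/c4.png',cv2.resize(im,None,fx=7,fy=7,interpolation=cv2.INTER_CUBIC)[:,:,::-1])
```

```text
[-3.3797945   0.91145725  4.8789903 ] [542.40491264  20.53680044  65.16543608]
[-3.3797945   0.91145725  4.8789903 ] [542.40491264  20.53680044  65.16543608]
[-3.3797945   0.91145725  4.8789903 ] [542.40491264  20.53680044  65.16543608]
[-3.3797945   0.91145725  4.8789903 ] [542.40491264  20.53680044  65.16543608]
```

View pics/c4.png

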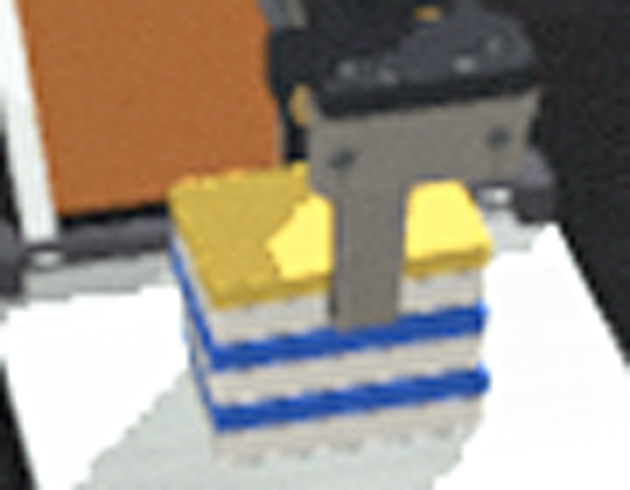

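Contact is made (about 6 N) and the box sits flush on the pile. Next: open gently, lift straight up, and look.

>>> {"method": "move_arm", "body": {
  "rows": [
    [0,0,0,0,-0.25],
    [0,0,0,0,-0.35],
    [0,0,0,0,-0.5],
    [0,0,0,0,-0.7],
    [0,0,0,0,-0.7]
  ],
  "newtons": 10
}}

```text
t: 6.85
ee_pos: [542.1, 20.6, 64.5]
ee_rot: [-0.0, -0.1, 0.995, 0.0]
force: [-0.5, 0.5, 0.0]
finger_gap: 78.1
gripper_force: 0.0
```

>>> {"method": "move_arm", "body": {
  "rows": [
    [0,0,0.01,0,-0.7],
    [0,0,0.04,0,-0.7],
    [0,0,0.08,0,-0.7],
    [0,0,0.12,0,-0.7],
    [0,0,0.16,0,-0.7]
  ]
}}

```text
t: 7.35
ee_pos: [542.0, 20.6, 227.0]
ee_rot: [0.0, -0.1, 0.995, -0.0]
force: [1.0, 0.7, -0.1]
finger_gap: 78.2
gripper_force: 0.0
```

Run:
```python
from h import *
S=snap('side');T=snap('top');s=r.read_state();print(s['t'],s['ee_pos'],s['joints'])
for n,d in(('top',T),('side',S)):
  for c in 'yb':
    for k in rects(d,c,30):
      if cv2.boundingRect(k)[0]>265: print(n,c,cv2.boundingRect(k),cv2.approxPolyDP(cv2.convexHull(k),1.2,True)[:,0].tolist())
```

```text
7.45 [545.93963865  19.95504174 232.44285124] [-1.84741341e-01  6.11201841e-02  1.66705290e+00  1.20017482e-06
  1.40028164e+00 -1.95583575e+00]
top y (290, 245, 8, 15) [[294, 245], [297, 257], [290, 259]]
top y (270, 238, 8, 22) [[277, 238], [275, 259], [270, 240]]
side y (309, 225, 40, 9) [[348, 225], [348, 227], [312, 233], [309, 230]]
side b (310, 243, 40, 8) [[349, 243], [348, 245], [311, 250], [310, 248]]
side b (308, 233, 41, 10) [[348, 233], [348, 236], [311, 242], [308, 236]]
```

The yellow box is squarely on the pile: yellow and blue edges line up at pixels 311–348. Next I'll go out beyond the bar with the fingers closed, and push the bar round its arc from outside.

>>> {"method": "move_arm", "body": {
  "rows": [
    [-0.006,0.03,0.01,0,0],
    [-0.015,0.075,0.01,0,0.5],
    [-0.025,0.123,0.01,0,1],
    [-0.034,0.17,0.01,0,1],
    [-0.043,0.213,0.01,0,1]
  ]
}}

```text
t: 7.95
ee_pos: [498.2, 235.4, 234.5]
ee_rot: [-0.0, -0.1, 0.995, 0.0]
force: [-0.0, -1.1, -0.4]
finger_gap: 40.1
gripper_force: 0.0
```

>>> {"method": "move_arm", "body": {
  "rows": [
    [-0.008,0.035,0,0,1],
    [-0.013,0.062,0,0,1],
    [-0.013,0.063,0,0,1],
    [-0.013,0.063,0,0,1],
    [-0.013,0.063,0,0,1]
  ]
}}

```text
t: 8.45
ee_pos: [486.4, 295.5, 234.4]
ee_rot: [-0.0, -0.099, 0.995, -0.0]
force: [-0.0, 0.4, 0.5]
finger_gap: 0.5
gripper_force: 0.0
```

>>> {"method": "move_arm", "body": {
  "rows": [
    [0,0,-0.03,0,1],
    [0,0,-0.07,0,1],
    [0,0,-0.11,0,1],
    [0,0,-0.128,0,1],
    [0,0,-0.132,0,1]
  ]
}}

```text
t: 8.95
ee_pos: [484.5, 294.4, 99.5]
ee_rot: [-0.003, -0.099, 0.995, -0.001]
force: [0.4, -0.6, -0.6]
finger_gap: 0.5
gripper_force: 0.0
```

Run:
```python
from h import *
S=snap('side','s5.png');T=snap('top');s=r.read_state();print(s['t'],s['ee_pos'],s['force'])
im=S['frame'][90:270,220:400];cv2.imwrite('pics/c5.png',cv2.resize(im,None,fx=3,fy=3,interpolation=cv2.INTER_CUBIC)[:,:,::-1])
```

```text
9.05 [486.49194229 295.62583554 102.59791786] [-0.70547402 -0.13296064  0.77963589]
```

View pics/c5.png

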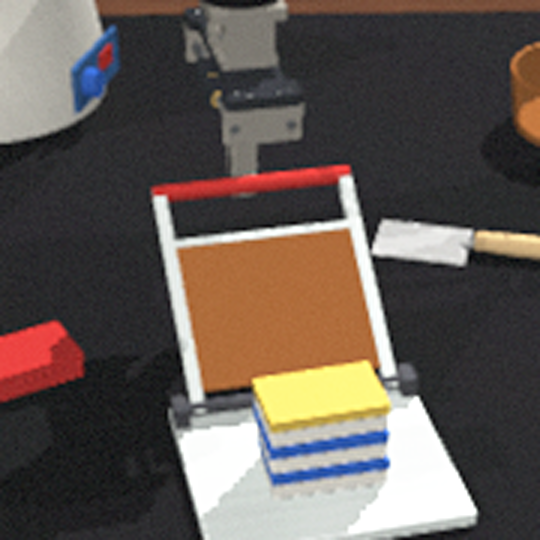

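The picture shows the pile squarely stacked and the fingers just beyond the middle of the red bar. Pushing along the arc.

>>> {"method": "move_arm", "body": {
  "rows": [
    [0.002,-0.012,0,0,1],
    [0.004,-0.019,0.01,0,1],
    [0.005,-0.025,0.018,0,1],
    [0.006,-0.031,0.025,0,1],
    [0.0075,-0.037,0.031,0,1]
  ],
  "newtons": 20
}}

```text
t: 9.55
ee_pos: [494.1, 261.3, 135.9]
ee_rot: [0.001, -0.1, 0.995, 0.003]
force: [-3.5, 9.8, 2.4]
finger_gap: 0.5
gripper_force: 5.5
```

>>> {"method": "move_arm", "body": {
  "rows": [
    [0.001,-0.007,0.006,0,1],
    [0.003,-0.014,0.012,0,1],
    [0.0045,-0.022,0.018,0,1],
    [0.006,-0.029,0.024,0,1],
    [0.006,-0.029,0.024,0,1]
  ]
}}

```text
t: 10.05
ee_pos: [500.5, 234.0, 162.9]
ee_rot: [0.002, -0.1, 0.995, 0.004]
force: [-6.8, 12.4, 12.3]
finger_gap: 0.4
gripper_force: 7.3
```

```bash
cat >> h.py <<'E'
H=np.array([525.,103.,22.]);Y=np.array([-.198,.98,0])
def bar():
    T=snap('top');S=snap('side');out=[]
    o=[]
    for d,n in((T,'top'),(S,'side')):
        b=cv2.cvtColor(d['frame'],cv2.COLOR_RGB2HSV)
        m=(((b[...,0]<5)|(b[...,0]>172))&(b[...,1]>150)&(b[...,2]>60)).astype(np.uint8)
        q=[k for k in cv2.findContours(m,0,2)[0] if cv2.contourArea(k)>15]
        print(n,[(cv2.boundingRect(k)) for k in q])
    s=r.read_state();print(s['t'],s['ee_pos'],s['force']); return T,S
E
python3 - <<'E'
from h import *
T,S=bar()
for t in(.6,.8,1,1.2,1.4,1.57):
    p=H+190*(np.cos(t)*Y+np.sin(t)*np.array([0,0,1])); X=np.array([.98,.198,0])
    print(t,*[np.round(proj(S,p+a*X*84),1) for a in(-1,1)],np.round(proj(T,p),1))
E
```

```text
top [(339, 324, 43, 31), (206, 324, 40, 46), (188, 263, 12, 33), (188, 241, 5, 13), (179, 219, 10, 18)]
side [(198, 284, 32, 44), (206, 197, 42, 29), (272, 136, 70, 13), (193, 0, 13, 6)]
10.15 [500.70924318 234.15335354 162.46014315] [-6.0091648  11.8912377  12.61253012]
0.6 [270.8 153.6] [335.9 146.5] [176.3 263.6]
0.8 [271.7 147.7] [338.8 140.5] [183.6 260.2]
1 [273.2 144.4] [342.5 137.1] [194.2 256.2]
1.2 [275.2 144.4] [346.7 136.8] [207.9 252. ]
1.4 [277.7 147.8] [351.4 139.9] [224.  247.6]
1.57 [280.2 153.6] [355.7 145.3] [238.8 244. ]
```

>>> {"method": "move_arm", "body": {
  "rows": [
    [0.002,-0.011,0.009,0,1],
    [0.004,-0.021,0.016,0,1],
    [0.006,-0.031,0.021,0,1],
    [0.009,-0.044,0.026,0,1],
    [0.011,-0.056,0.03,0,1]
  ]
}}

```text
t: 10.65
ee_pos: [512.8, 175.9, 192.0]
ee_rot: [0.004, -0.1, 0.995, 0.002]
force: [0.8, 7.9, 6.6]
finger_gap: 0.4
gripper_force: 3.6
```

Run:
```python
from h import *
T,S=bar()
```

```text
top [(339, 324, 43, 31), (207, 324, 38, 45), (213, 256, 11, 34), (203, 211, 9, 17)]
side [(198, 284, 32, 44), (206, 197, 42, 29), (276, 136, 74, 13), (193, 0, 13, 6)]
10.75 [512.7974083  174.13827698 191.46864876] [0.06048938 1.98546749 0.57756318]
```

>>> {"method": "move_arm", "body": {
  "rows": [
    [0.002,-0.009,0.002,0,1],
    [0.004,-0.018,0.004,0,1],
    [0.006,-0.028,0.005,0,1],
    [0.0075,-0.037,0.006,0,1],
    [0.0075,-0.037,0.006,0,1]
  ]
}}

```text
t: 11.25
ee_pos: [518.9, 136.5, 194.8]
ee_rot: [0.001, -0.099, 0.995, -0.0]
force: [-0.2, 0.1, 0.1]
finger_gap: 0.0
gripper_force: 0.0
```

```bash
cat > m.py <<'E'
from h import *
T,S=bar()
X=np.array([.98,.198,0])
for t in(1.4,1.5,1.57,1.65):
    p=H+190*(np.cos(t)*Y+np.sin(t)*np.array([0,0,1]))
    print(t,*[np.round(proj(d,p+a*X*84),1) for d in(S,T) for a in(-1,1)])
def edge(d,box):
    x,y,w,h=box;b=cv2.cvtColor(d['frame'],cv2.COLOR_RGB2HSV)[y:y+h,x:x+w]
    m=(((b[...,0]<5)|(b[...,0]>172))&(b[...,1]>150)&(b[...,2]>60));P=np.argwhere(m)[:,::-1].astype(np.float32)
    R=cv2.minAreaRect(P);B=cv2.boxPoints(R)+(x,y);return B.round(1).tolist()
print(edge(S,(265,125,100,40)));print(edge(T,(200,200,60,100)))
E
python3 m.py
```

```text
top [(215, 325, 30, 44), (339, 324, 43, 31), (231, 252, 12, 33)]
side [(198, 284, 32, 44), (206, 197, 42, 29), (279, 140, 76, 15), (193, 0, 13, 6)]
11.35 [517.90734936 136.81404216 193.36407915] [-0.44069077 -0.04403846  0.02399913]
1.4 [277.7 147.8] [351.4 139.9] [232.2 286.9] [215.9 209. ]
1.5 [279.2 150.9] [353.9 142.8] [240.9 284.8] [224.4 206.8]
1.57 [280.2 153.6] [355.7 145.3] [247.2 283.4] [230.6 205.4]
1.65 [281.5 157.3] [357.7 148.8] [254.4 281.8] [237.6 203.9]
[[278.5, 147.7], [353.8, 139.4], [354.6, 146.3], [279.3, 154.6]]
[[230.0, 252.9], [235.7, 251.6], [242.5, 283.5], [236.8, 284.7]]
```

θ≈1.5 by both views. A small further push.

>>> {"method": "move_arm", "body": {
  "rows": [
    [0.001,-0.004,0.001,0,1],
    [0.0015,-0.008,0.001,0,1],
    [0.002,-0.011,0.001,0,1],
    [0.0025,-0.013,0.001,0,1],
    [0.0025,-0.013,0.001,0,1]
  ]
}}

```text
t: 11.85
ee_pos: [520.3, 124.2, 194.3]
ee_rot: [-0.001, -0.1, 0.995, -0.0]
force: [-1.6, 2.4, -0.4]
finger_gap: 0.4
gripper_force: 1.2
```

```bash
python3 m.py
```

```text
top [(221, 334, 24, 35), (339, 324, 43, 31), (237, 251, 12, 33)]
side [(198, 284, 32, 44), (206, 197, 42, 29), (280, 142, 77, 15), (193, 0, 13, 6)]
11.95 [520.35429087 124.25616443 194.32531365] [-1.29811598  1.39843898 -0.57523143]
1.4 [277.7 147.8] [351.4 139.9] [232.2 286.9] [215.9 209. ]
1.5 [279.2 150.9] [353.9 142.8] [240.9 284.8] [224.4 206.8]
1.57 [280.2 153.6] [355.7 145.3] [247.2 283.4] [230.6 205.4]
1.65 [281.5 157.3] [357.7 148.8] [254.4 281.8] [237.6 203.9]
[[279.7, 150.0], [355.6, 141.6], [356.4, 148.6], [280.5, 157.1]]
[[235.6, 252.0], [241.5, 250.7], [248.4, 282.0], [242.5, 283.3]]
```

Upright within about 0.02 rad by both views. Backing off outwards, then up.

>>> {"method": "move_arm", "body": {
  "rows": [
    [-0.002,0.01,0,0,1],
    [-0.006,0.03,0,0,1],
    [-0.014,0.07,0,0,1],
    [-0.022,0.11,0.02,0,1],
    [-0.028,0.14,0.05,0,1]
  ]
}}

```text
t: 12.45
ee_pos: [491.0, 266.3, 243.4]
ee_rot: [-0.002, -0.1, 0.995, -0.001]
force: [0.7, 0.2, -0.2]
finger_gap: 0.5
gripper_force: 0.0
```

>>> {"method": "move_arm", "body": {
  "rows": [
    [-0.004,0.02,0.02,0,1],
    [-0.006,0.03,0.03,0,1],
    [-0.006,0.03,0.03,0,1],
    [-0.006,0.03,0.03,0,1],
    [-0.006,0.03,0.03,0,1]
  ]
}}

```text
t: 12.95
ee_pos: [486.4, 293.3, 272.9]
ee_rot: [-0.001, -0.099, 0.995, -0.001]
force: [0.4, -0.1, -0.2]
finger_gap: 0.6
gripper_force: 0.0
```

```bash
python3 m.py
python3 - <<'E'
from h import *
S=snap('side');T=snap('top')
for c,z in(('y',84),('b',60)):
  for d in (T,S):
    for k in rects(d,c,60):
      if 265<cv2.boundingRect(k)[0]: print(c,cv2.boundingRect(k),[np.round(x,1) for x in face(d,k,z)])
h=np.hstack([T['frame'][150:390,140:460],S['frame'][90:330,170:490]])
cv2.imwrite('pics/c6.png',cv2.resize(h,None,fx=1.25,fy=1.25)[:,:,::-1])
E
```

```text
top [(339, 324, 43, 31), (206, 324, 40, 46), (227, 205, 22, 79)]
side [(198, 284, 32, 44), (206, 197, 42, 29), (280, 142, 77, 15), (193, 0, 13, 6)]
13.05 [486.52427437 293.4440525  273.26011906] [-0.09642187  0.21983158  0.19183791]
1.4 [277.7 147.8] [351.4 139.9] [232.2 286.9] [215.9 209. ]
1.5 [279.2 150.9] [353.9 142.8] [240.9 284.8] [224.4 206.8]
1.57 [280.2 153.6] [355.7 145.3] [247.2 283.4] [230.6 205.4]
1.65 [281.5 157.3] [357.7 148.8] [254.4 281.8] [237.6 203.9]
[[279.6, 149.7], [355.6, 141.6], [356.4, 148.8], [280.4, 157.0]]
[[225.8, 205.2], [232.6, 203.9], [248.5, 282.3], [241.7, 283.7]]
y (267, 222, 31, 41) [array([541.2,  22.1]), array([88.6, 52.9]), np.float64(12.7)]
y (304, 210, 45, 24) [array([539.8,  14.6]), array([91.3, 64.9]), np.float64(13.4)]
b (310, 243, 40, 8) [array([544.3, -44.2]), array([84.3, 10.2]), np.float64(11.3)]
b (306, 230, 43, 13) [array([538. , -11.7]), array([41.1, 94. ]), np.float64(81.5)]
```

View pics/c6.png

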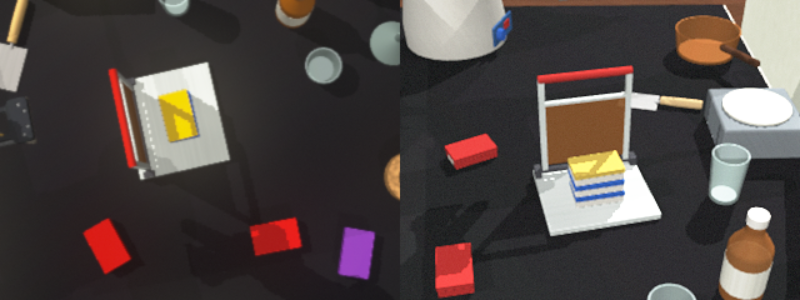

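The picture shows the pile squarely stacked (within about 3 mm and 1–2°), the screen upright on its own, the arm clear, and nothing else moved. Handing in.

```bash
python3 -c "
from cell import r
print(r.close_job())"
```

```text
the job is handed in; nothing more can be done
None
```

The yellow-lidded box is set down squarely on the blue pile (within about 3 mm and 1–2° by the cameras), the splash screen stands upright by itself at about 1.56 rad, and the job was handed in at about 13 s with the arm clear; the verdict was not shown.

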